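Wake the label dock and hold a bin tag home in it

ROBOT

A 6-joint arm with a two-finger parallel gripper is mounted at the origin on a cart in front of the work surface, level with it; the furniture and walls round the work are solid. World frame = base frame: x ahead of the robot, y to its left, z up, the work surface at z = 0. Lengths are in mm, angles in rad, forces in N, time in s.
With the tool pointing down it reaches from about 350 to 925 mm from the base axis. Payload 6.4 kg.
Tool frame: the origin (TCP) lies at the very end of the fingers, on their centre line; the grasp point (between the pads) lies 19 mm behind it (pinch_z is the distance from the TCP to the grasp point, in mm); z points along the fingers, y is the direction in which the jaws open and shut (so a half turn about z gives the same grasp; the last joint's range is limited). The gripper opens to 94 mm and grips with 3 to 60 N. Pads are 16 mm wide; open, the fingers measure 119 mm over their backs; the gripper's body (75 mm by 177 mm) begins 78 mm behind the grasp point.
Start: joints at [-1.288, 0.245, 1.558, -0, 1.339, -0.174], TCP at [286.707, -583.363, 205.455] pointing down, gripper open.
Joint ranges: [-3.13, 3.13], [-1.02, 2.26], [0.13, 2.54], [-0.95, 4.09], [0.21, 2.88], [-2.74, 2.74]. Speed limits (rad/s): [2.57, 2.57, 3.14, 3.14, 3.14, 3.14].

INTERFACE

Orientations are given as a 3x3 rotation matrix whose columns are the frame's x, y, z axes.
In Python, from rig import * gives the robot as it stands.
- The arm moves only by the tool servo_tool, never from a script. Its argument "deltas" is a list of rows, each an object of numbers: "jaw": the opening, from 0 (shut) to 1 (fully open); "x", "y", "z": the shift along the tool's x, y, z in m; "ax", "ay", "az": the turn, a rotation vector about the tool's x, y, z in rad. A call has exactly 5 rows; each row is the pose to reach, as a shift and turn from the pose commanded when the call began, along the tool's axes at that moment; what a row does not reach only later rows make up. A row lasts 1/10 s, in which the tool goes at most 50 mm and 8.59 degrees, less where a joint would pass 70% of its speed; a pose out of reach is approached as far as the arm can. A call with a gripper value outside its range is refused whole. The fingers move at their own pace and stop on an object; "squeeze" is the grip in N (left out, the last holds). Time passes only in rows, so rows that repeat a pose let the fingers close, or fill a call up. It gives the time, the measured TCP pose, the force and the opening at its end, in the units of the state.
- observe(): the state, without advancing time (a new reading comes with each control period).
- grab_frame(name): name is "scene" or "top" or "wrist"; returns a dict with "image" (480x640x3 uint8, blue, green, red), "z_map" (480x640 float32, mm along the optical axis (not along the pixel's ray), 0 where there is no reading), "fx", "fy", "cx", "cy" (pixels), "eye" and "rotation" of the camera in the world. Camera axes: x right, y down, z forward; pixel columns grow to the right and rows downward; lengths in mm; the calibration is good to about 2 mm. A picture is of the moment at which its call begins.
- close_job(): hands the job in, once; it reports no verdict.
The state is a dict: "time": time; "qpos": joint angles; "dq": joint speeds; "joint_torque": joint torques, N m; "tcp_pos": TCP position; "tool_rot": TCP orientation; "wrist_force": force on the tool from outside, world axes, zero at the start; "moment": the same for the moment, N m; "gripper_width": opening from 0.0 (shut) to 1.0 (fully open).
Only numpy, scipy, OpenCV 4.12 (cv2) and the standard library are available. Lean on these libraries where they do the work, as an engineer would, in place of code of your own. Each camera call takes 0.05 s, during which the arm holds its last target.

TASK

Set the label dock to write by pressing the keys of its panel one at a time, each fully down and let up again: first the round key, then the square one, then the long bar. Then pick up the white tag by its rib, slide its nose behind the dock's lip and push it in against the spring, straight and flat on the deck, until it is fully home. Finish while still gripping the tag and holding it pressed home, and leave the other loose things where they lie.

Things in the scene. Friction and masses are not known exactly. Their poses are not given: they have to be found in the camera images.
- tag: White plastic label tag lying flat: plate 90 mm (x) by 54 mm (y) by 9 mm thick, about 90 g, with an upright grip rib. Origin: centre of the underside, z up. The nose, the end that goes into the dock, is the +x end, the one farther from the rib, with four small brass pads.
- tag_nose (a point): centre of the tag's nose end face: 45 mm towards +x from the tag's origin, 4.5 mm above the underside
- tag_rib (a point): point inside the tag's grip rib to pinch, fingers closing along the tag's x: 25 mm towards -x from the tag's origin, 30 mm above the underside. The rib is 12 mm thick (x), 42 mm long (y), centred here in x and y; it rises from the plate to 35.5 mm above the underside.
- dock: Low grey label dock fixed on the work surface, 150 mm (x) by 84 mm (y), up to 35 mm high. Origin: on the surface under the middle of the lip's edge; the tag slides in along the dock's +x, which points away from the robot. From x = -80 mm to 0 is a flat open deck, its top 12 mm above the surface; from 0 to 70 mm a cover lies over the channel.
- dock_stop (a point): middle of the two hidden end stops that the tag's nose meets when fully home: 30 mm behind the lip's edge (dock +x), 4.5 mm above the deck. The tag's origin is then 15 mm and its rib's middle 40 mm before the lip's edge.
- dock_mouth (a point): middle of the dock's mouth, on the deck under the lip's edge, 12 mm above the work surface; axes as the dock's. The channel is 60 mm wide and 12.5 mm high. The lip (front edge of the cover) has a steel flare reaching 10 mm towards -x, up to 35 mm above the surface; two low walls (21 mm above the surface) funnel from 76 mm apart, 20 mm before the lip, to 60 mm.
- shoe (a joint): travel in m of the hidden sprung contact shoe inside the dock, towards the dock's +x: 0 at rest (its face 22 mm behind the lip's edge), 0.008 when the tag's nose is on the end stops. The spring pushes back with 1.4 N at first, 7 N with the tag fully home, and throws the tag back out some way if it is let go.
- panel: grey key panel fixed on the work surface, 74 mm (x) by 200 mm (y) by 18 mm high, with three sprung keys in a row along its y, 60 mm apart, the same plain grey and in any order; origin: centre of the underside. Its x axis points away from the robot.
- key_round (a joint): travel of the round key in m: 0 up, 0.006 fully down (stop); needs 0.8 N to start and about 4 N fully down, springs back by itself; counts as pressed beyond 0.004 and as released below 0.002
- key_round_top (a point): centre of the top face of the round key cap, 28 mm in diameter; 34 mm above the surface, the top of the frame round it is 12 mm lower; axes as the panel's
- key_square (a joint): travel of the square key in m: 0 up, 0.006 fully down (stop); needs 0.8 N to start and about 4 N fully down, springs back by itself; counts as pressed beyond 0.004 and as released below 0.002
- key_square_top (a point): centre of the top face of the square key cap, 27x27 mm; 34 mm above the surface, the top of the frame round it is 12 mm lower; axes as the panel's
- key_bar (a joint): travel of the bar key in m: 0 up, 0.006 fully down (stop); needs 0.8 N to start and about 4 N fully down, springs back by itself; counts as pressed beyond 0.004 and as released below 0.002
- key_bar_top (a point): centre of the top face of the long narrow bar-shaped key cap, 44 mm along the panel's x and 17 mm along its y; 34 mm above the surface, the top of the frame round it is 12 mm lower; axes as the panel's
- thread_roll: spool of thread tape, 64x55x16 mm, lying flat; loose bystander, to be left alone; origin: centre of the underside
- black_tape: roll of black tape, 55x53x19 mm, lying flat; loose bystander, to be left alone; origin: centre of the underside
- nipple: brass double nipple, 23x26x40 mm, standing upright; loose bystander, to be left alone; origin: centre of the underside
- union_nut: chrome hexagonal union nut, 29x32x12 mm, lying flat; loose bystander, to be left alone; origin: centre of the underside
Things that resemble listed ones, but are neither listed nor needed, are in the scene too. There is more than one size of the tag; the job needs the larger. Leave any red look-alike of the dock alone.

How it is judged:
By the outcome, as a careful person would: the job done as asked, in the order asked, and still so for the second after the job is handed in, while the arm keeps its last pose, push and grip.
It also fails if it takes over 64 s, if anything falls off the work surface, if the arm or the gripper's body presses on something with over 40 N, if the wrist force passes 120 N, or if a joint passes its speed limit or range.

## Working session

There is one attempt and no reset: what is moved stays moved. The work goes in short steps, Python scripts to look and compute and a tool call to move; the robot and the scene stay as the last step left them, time stands still between calls to the robot, and variables do not carry over. Pictures are saved under pics/ and viewed, and the job is handed in when it is done.

Besides the shell and the picture viewer there is one more tool, called after "Emit:" as name(argument=value, ...) on one line, values as JSON. servo_tool: Moves the arm, as the interface text tells. Its arguments: {"type":"object","properties":{"deltas":{"type":"array","items":{"type":"object","properties":{"jaw":{"type":"number"},"x":{"type":"number"},"y":{"type":"number"},"z":{"type":"number"},"ax":{"type":"number"},"ay":{"type":"number"},"az":{"type":"number"}}}},"squeeze":{"type":"number"}},"required":["deltas"]}

```bash
ls; mkdir -p pics
cat > h.py <<'E'
from rig import *
import numpy as np, cv2
def grab(name,fn):
    f=grab_frame(name); cv2.imwrite('pics/'+fn+'.png',f['image']); np.savez('pics/'+fn+'.npz',**{k:np.array(v) for k,v in f.items()}); return f
def load(fn): return dict(np.load('pics/'+fn+'.npz'))
def world(f,u,v,z=None):
    z=f['z_map'][int(v),int(u)] if z is None else z
    p=np.array([(u-f['cx'])/f['fx']*z,(v-f['cy'])/f['fy']*z,z])
    return np.array(f['rotation'])@p+np.array(f['eye'])
def onplane(f,u,v,h):
    d=np.array(f['rotation'])@np.array([(u-f['cx'])/f['fx'],(v-f['cy'])/f['fy'],1]); e=np.array(f['eye'])
    return e+d*(h-e[2])/d[2]
def cloud(f):
    v,u=np.mgrid[0:480,0:640]; z=f['z_map']
    p=np.stack([(u-f['cx'])/f['fx']*z,(v-f['cy'])/f['fy']*z,z],-1)
    return p@np.array(f['rotation']).T+np.array(f['eye'])
E
python3 - <<'E'
from h import *
for n in ('scene','top','wrist'):
    f=grab(n,n+'0'); print(n,np.round(f['eye']),np.round(f['rotation'],2).tolist(),f['fx'])
s=observe(); print(s)
E
```

```text
pics
scene [-227.  620.  593.] [[-0.66, -0.35, 0.67], [-0.75, 0.32, -0.58], [-0.01, -0.88, -0.47]] 506.5952796267224
top [ 278.  -51. 1600.] [[-0.01, -0.99, 0.17], [-1.0, 0.01, 0.0], [-0.0, -0.17, -0.99]] 614.2623565537501
wrist [ 352. -552.  383.] [[0.44, -0.87, -0.23], [-0.9, -0.43, -0.11], [-0.0, 0.25, -0.97]] 386.7671813194332
{'time': 0.15, 'qpos': array([-1.28808818e+00,  2.45677154e-01,  1.55868283e+00, -1.75039321e-05,
        1.33868649e+00, -1.74141037e-01]), 'dq': array([-0.00118057, -0.00196574, -0.00350931, -0.00012671, -0.00072274,
        0.00013628]), 'joint_torque': array([ 5.58341162e-05, -4.16267931e+01, -3.14981103e+01,  6.84536062e-02,
        3.15826933e-02, -8.42337886e-05]), 'tcp_pos': array([ 286.58236492, -582.92366311,  204.61095993]), 'tool_rot': array([[ 8.97445113e-01,  4.41125936e-01, -4.21911569e-04],
       [ 4.41126075e-01, -8.97444065e-01,  1.39135490e-03],
       [ 2.35120697e-04, -1.43478085e-03, -9.99998943e-01]]), 'wrist_force': array([ 0.22992083, -0.11974512,  0.41417943]), 'moment': array([ 0.01921651, -0.00184166,  0.01659537]), 'gripper_width': 1.0006916987744183}
```

View pics/top0.png

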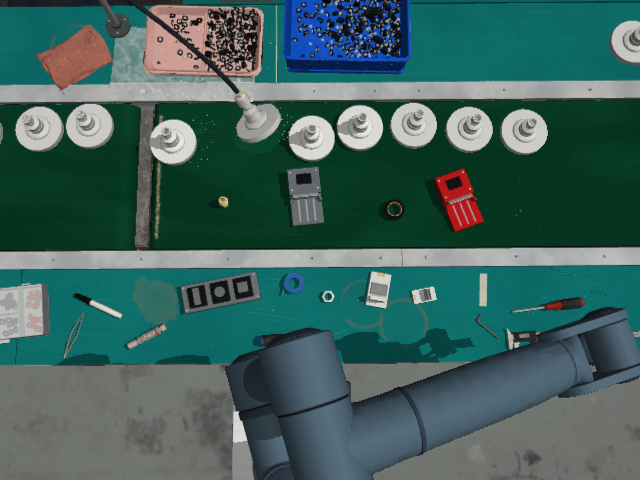

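View pics/scene0.png

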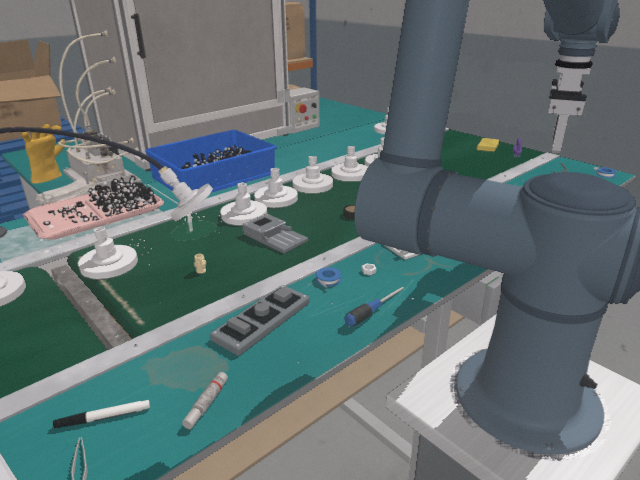

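View pics/wrist0.png

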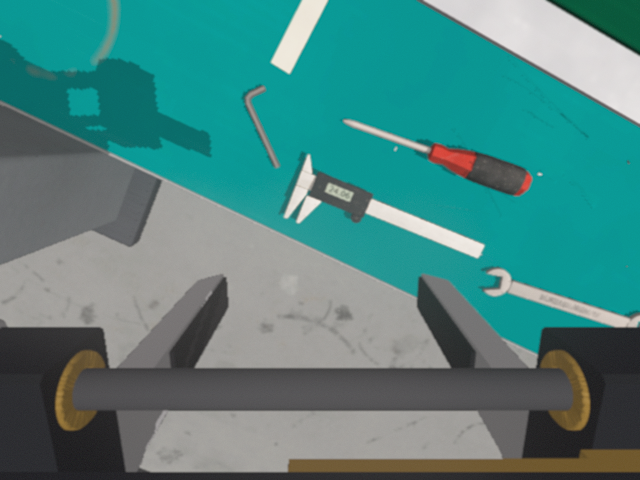

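Top view: panel at (220,291) with bar (196,296), round (220,291) and square (242,286). The grey dock is at (305,196), the large tag at (378,290), the small tag at (424,295) and the red look-alike at (460,200).

Run:
```python
from h import *
f=load('top0'); P=cloud(f)
im=f['image']
def crop(u0,u1,v0,v1,k,fn): cv2.imwrite('pics/'+fn+'.png',cv2.resize(im[v0:v1,u0:u1],None,fx=k,fy=k,interpolation=cv2.INTER_CUBIC))
a=cv2.resize(im[150:240,260:360],(400,360),interpolation=cv2.INTER_CUBIC)
b=cv2.resize(im[260:320,350:450],(400,240),interpolation=cv2.INTER_CUBIC)
c=cv2.resize(im[260:320,170:270],(400,240),interpolation=cv2.INTER_CUBIC)
cv2.imwrite('pics/c0.png',np.hstack([a,np.vstack([b,c])[:360]]));cv2.imwrite('pics/c1.png',np.vstack([b,c]))
# panel/keys
def comp(box,lo,hi):
    u0,u1,v0,v1=box; z=P[v0:v1,u0:u1,2]; m=((z>lo)&(z<hi)).astype(np.uint8)
    n,l,st,ce=cv2.connectedComponentsWithStats(m)
    for i in range(1,n):
        if st[i,4]<12: continue
        q=P[v0:v1,u0:u1][l==i]
        r=cv2.minAreaRect(q[:,:2].astype(np.float32))
        print(st[i,4],ce[i]+[u0,v0],'mean',q.mean(0).round(1),'rect',np.round(r[0],1),np.round(r[1],1),round(r[2],1))
print('keys');comp((170,270,260,320),29,40)
print('panel');comp((170,270,260,320),9,40)
print('tag');comp((355,400,260,320),4,60)
print('rib');comp((355,400,260,320),24,60)
print('dock');comp((270,340,150,240),6,60)
print('dock cover');comp((270,340,150,240),26,60)
```

```text
keys
97 [242.18556701 286.82474227] mean [443.1 137.8  34.5] rect [443.1 138. ] [26.7 27.5] 12.8
81 [219.19753086 291.41975309] mean [431.7 196.4  34.1] rect [431.4 195.5] [26.5 25.3] 46.0
102 [196.08823529 296.15686275] mean [420.  255.2  34.3] rect [420.5 255.1] [42.3 19.7] 4.9
panel
2185 [220.08100686 292.30480549] mean [430.7 196.   21.7] rect [431.6 196.7] [ 78.4 200.2] 10.9
tag
58 [369.60344828 262.5862069 ] mean [ 507.5 -191.9    6.9] rect [ 506.5 -190.4] [52.7 16.5] 89.6
17 [382.70588235 262.05882353] mean [ 508.8 -226.3    6.1] rect [ 509.1 -225.9] [10.1 18.6] 1.1
19 [396.68421053 263.94736842] mean [ 503.5 -262.7    6.4] rect [ 504.9 -261. ] [16.  18.6] 88.3
14 [359.14285714 264.14285714] mean [ 503.6 -164.4    7.1] rect [ 502.6 -163.7] [16.6  7.2] 74.7
679 [378.33726068 289.75846834] mean [ 435.6 -212.5   12.6] rect [ 431.2 -211. ] [ 62.8 103.8] 80.8
rib
84 [377.39285714 298.25      ] mean [ 411.6 -207.3   34.3] rect [ 412.  -207.3] [40.9 12.5] 78.0
dock
318 [311.47484277 154.12264151] mean [801.5 -41.2  15.9] rect [799.8 -39.8] [107.9  32. ] 89.0
1756 [305.11503417 195.62129841] mean [685.4 -23.9  21.5] rect [688.2 -24.5] [157.9  90.1] 5.6
dock cover
770 [303.84935065 182.05194805] mean [719.9 -20.8  31.2] rect [719.6 -20.6] [81.  83.8] 5.7
```

View pics/c0.png

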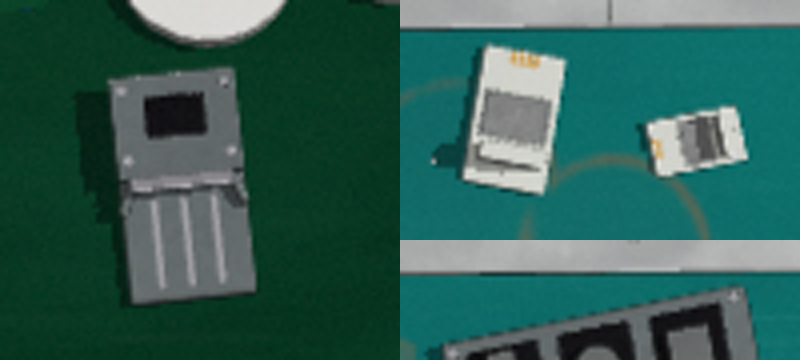

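View pics/c1.png

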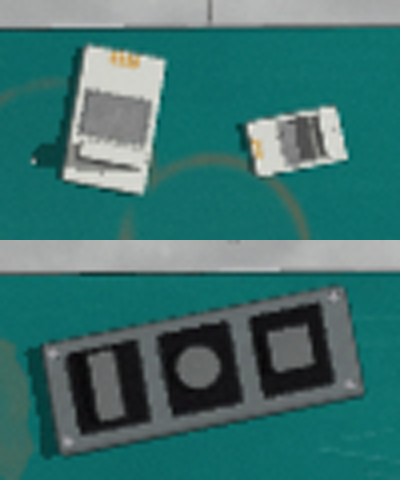

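```bash
cat >> h.py <<'E'
from scipy.spatial.transform import Rotation as Ro
def Rpsi(deg):
    a=np.radians(deg); c,s=np.cos(a),np.sin(a)
    return np.array([[c,s,0],[s,-c,0],[0,0,-1.]])
def plan(p,psi,s=None):
    s=s or observe(); R=np.array(s['tool_rot']); p=np.array(p,float)
    d=R.T@(p-s['tcp_pos'])/1000; rv=Ro.from_matrix(R.T@Rpsi(psi)).as_rotvec()
    print('t',round(s['time'],2),'tcp',s['tcp_pos'].round(1),'F',s['wrist_force'].round(1),'w',round(s['gripper_width'],3),'psi',round(np.degrees(np.arctan2(R[1,0],R[0,0])),2))
    print('  shift',d.round(4),'turn',rv.round(4),'rows',np.linalg.norm(d)/.05,np.linalg.norm(rv)/.15)
E
python3 -c "
from h import *
plan([431.5,196,80],101)"
```

```text
t 0.15 tcp [ 286.6 -582.9  204.6] F [ 0.2 -0.1  0.4] w 1.001 psi 26.18
  shift [ 0.4736 -0.6349  0.1256] turn [-1.1000e-03 -1.1000e-03 -1.3059e+00] rows 16.0405870870904 8.706200066665609
```

Emit:
servo_tool(deltas=[{"x": 0.028, "y": -0.038, "az": -0.14, "jaw": 0}, {"x": 0.056, "y": -0.076, "az": -0.28, "jaw": 0}, {"x": 0.084, "y": -0.114, "az": -0.42, "jaw": 0}, {"x": 0.112, "y": -0.152, "az": -0.56, "jaw": 0}, {"x": 0.14, "y": -0.19, "az": -0.7, "jaw": 0}], squeeze=20)

```text
invalid input at $.deltas[0]: expected keys jaw, x, y, z, ax, ay, az
```

```bash
python3 -c "
from h import *
plan([431.5,196,80],101)"
```

```text
t 0.15 tcp [ 286.6 -582.9  204.6] F [ 0.2 -0.1  0.4] w 1.001 psi 26.18
  shift [ 0.4736 -0.6349  0.1256] turn [-1.1000e-03 -1.1000e-03 -1.3059e+00] rows 16.0405870870904 8.706200066665609
```

Emit:
servo_tool(deltas=[{"jaw": 0, "x": 0.028, "y": -0.038, "z": 0, "ax": 0, "ay": 0, "az": -0.14}, {"jaw": 0, "x": 0.056, "y": -0.076, "z": 0, "ax": 0, "ay": 0, "az": -0.28}, {"jaw": 0, "x": 0.084, "y": -0.114, "z": 0, "ax": 0, "ay": 0, "az": -0.42}, {"jaw": 0, "x": 0.112, "y": -0.152, "z": 0, "ax": 0, "ay": 0, "az": -0.56}, {"jaw": 0, "x": 0.14, "y": -0.19, "z": 0, "ax": 0, "ay": 0, "az": -0.7}], squeeze=20)

```text
time: 0.65
tcp_pos: [328.4, -349.1, 205.0]
tool_rot: [[0.398, 0.918, -0.0], [0.918, -0.398, 0.001], [0.0, -0.0, -1.0]]
wrist_force: [0.6, -0.3, -0.9]
gripper_width: 0.612
```

```bash
python3 -c "
from h import *
plan([431.5,196,120],101)"
```

```text
t 0.65 tcp [ 328.4 -349.1  205. ] F [ 0.6 -0.3 -0.9] w 0.612 psi 66.58
  shift [ 0.5411 -0.1221  0.0853] turn [-2.000e-04 -6.000e-04 -6.008e-01] rows 11.224238946548637 4.005384080830919
```

Emit:
servo_tool(deltas=[{"jaw": 0, "x": 0.046, "y": -0.01, "z": 0, "ax": 0, "ay": 0, "az": -0.12}, {"jaw": 0, "x": 0.092, "y": -0.021, "z": 0, "ax": 0, "ay": 0, "az": -0.24}, {"jaw": 0, "x": 0.138, "y": -0.031, "z": 0, "ax": 0, "ay": 0, "az": -0.36}, {"jaw": 0, "x": 0.184, "y": -0.042, "z": 0, "ax": 0, "ay": 0, "az": -0.48}, {"jaw": 0, "x": 0.23, "y": -0.052, "z": 0, "ax": 0, "ay": 0, "az": -0.6}])

```text
time: 1.15
tcp_pos: [373.2, -117.7, 205.3]
tool_rot: [[-0.189, 0.982, 0.0], [0.982, 0.189, -0.0], [-0.0, 0.0, -1.0]]
wrist_force: [0.6, -0.1, -1.1]
gripper_width: 0.186
```

```bash
python3 -c "
from h import *
grab('wrist','w1')
plan([431.5,196,120],101)"
```

```text
t 1.2 tcp [ 374.  -112.1  205.1] F [ 0.4  1.7 -0.7] w 0.142 psi 101.51
  shift [0.2901 0.1177 0.0862] turn [ 0.0015 -0.0035  0.0088] rows 6.494816785495963 0.06385809752588205
```

View pics/w1.png

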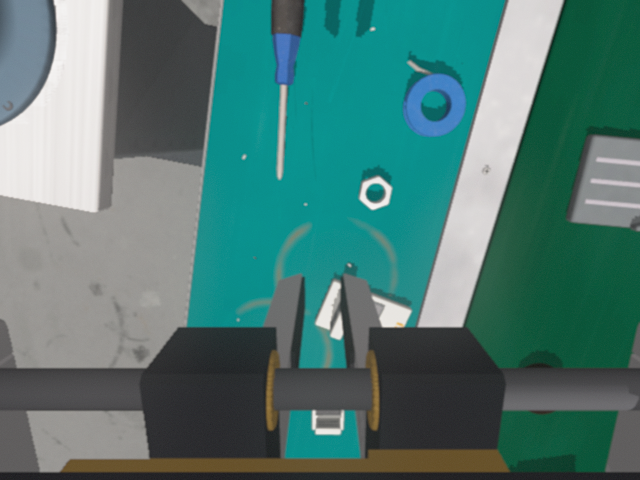

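The wrist view looks towards +y: blue spool at (435,105), union nut at (375,193), large tag under the fingers at (365,310). Carrying on to the panel.

Emit:
servo_tool(deltas=[{"jaw": 0, "x": 0.042, "y": 0.017, "z": 0, "ax": 0, "ay": 0, "az": 0}, {"jaw": 0, "x": 0.084, "y": 0.034, "z": 0, "ax": 0, "ay": 0, "az": 0}, {"jaw": 0, "x": 0.126, "y": 0.051, "z": 0, "ax": 0, "ay": 0, "az": 0}, {"jaw": 0, "x": 0.168, "y": 0.068, "z": 0, "ax": 0, "ay": 0, "az": 0.004}, {"jaw": 0, "x": 0.205, "y": 0.083, "z": 0, "ax": 0, "ay": 0, "az": 0.008}])

```text
time: 1.7
tcp_pos: [417.1, 99.2, 205.5]
tool_rot: [[-0.177, 0.984, 0.0], [0.984, 0.177, 0.0], [-0.0, 0.0, -1.0]]
wrist_force: [0.6, -1.4, 0.1]
gripper_width: 0.003
```

```bash
python3 -c "
from h import *
grab('wrist','w2')
plan([431.5,196,60],101)"
```

```text
t 1.75 tcp [417.3 103.3 205.5] F [-1.1  1.2 -0.6] w 0.004 psi 100.45
  shift [0.0882 0.0306 0.1458] turn [ 0.0012 -0.003  -0.0096] rows 3.4621820339760694 0.06734053589405496
```

View pics/w2.png

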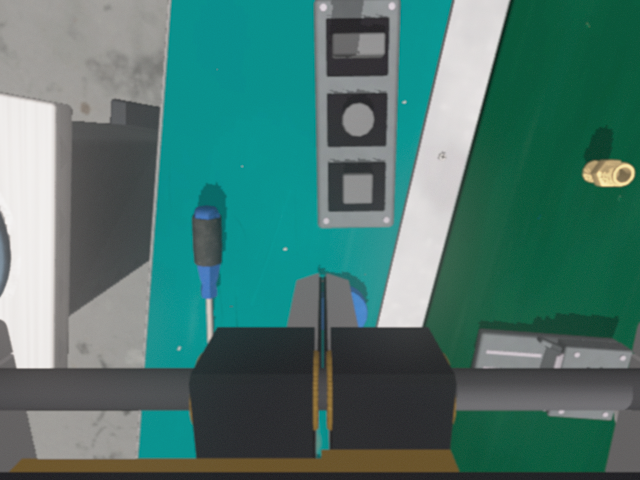

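```bash
python3 -c "
from h import *
f=load('w2')
for n,u,v in (('round',358,120),('sq',357.5,188),('bar',358.5,44)): print(n,world(f,u,v).round(1),onplane(f,u,v,34).round(1))"
```

```text
round [432.  192.1  31.4] [431.8 192.   34. ]
sq [443.1 134.3  32.7] [443.  134.4  34. ]
bar [420.3 251.   33.3] [420.3 250.8  34. ]
```

Emit:
servo_tool(deltas=[{"jaw": 0, "x": 0.025, "y": 0.01, "z": 0.04, "ax": 0, "ay": 0, "az": 0}, {"jaw": 0, "x": 0.05, "y": 0.02, "z": 0.08, "ax": 0, "ay": 0, "az": -0.005}, {"jaw": 0, "x": 0.075, "y": 0.028, "z": 0.115, "ax": 0, "ay": 0, "az": -0.009}, {"jaw": 0, "x": 0.085, "y": 0.03, "z": 0.145, "ax": 0, "ay": 0, "az": -0.009}, {"jaw": 0, "x": 0.085, "y": 0.03, "z": 0.145, "ax": 0, "ay": 0, "az": -0.009}])

```text
time: 2.25
tcp_pos: [427.7, 186.2, 56.2]
tool_rot: [[-0.188, 0.982, -0.01], [0.982, 0.188, -0.002], [0.0, -0.01, -1.0]]
wrist_force: [-0.7, 0.4, -0.6]
gripper_width: 0.005
```

```bash
python3 -c "
from h import *
plan([431.5,196,28],101)"
```

```text
t 2.25 tcp [427.7 186.2  56.2] F [-0.7  0.4 -0.6] w 0.005 psi 100.81
  shift [0.0089 0.0059 0.0281] turn [-0.0098 -0.0002 -0.0033] rows 0.601285783434202 0.06917990834754312
```

Emit:
servo_tool(deltas=[{"jaw": 0, "x": 0.008, "y": 0.006, "z": 0, "ax": -0.005, "ay": 0, "az": 0}, {"jaw": 0, "x": 0.008, "y": 0.006, "z": 0.015, "ax": -0.01, "ay": 0, "az": 0}, {"jaw": 0, "x": 0.008, "y": 0.006, "z": 0.022, "ax": -0.01, "ay": 0, "az": 0}, {"jaw": 0, "x": 0.008, "y": 0.006, "z": 0.026, "ax": -0.01, "ay": 0, "az": 0}, {"jaw": 0, "x": 0.008, "y": 0.006, "z": 0.028, "ax": -0.01, "ay": 0, "az": 0}])

```text
time: 2.75
tcp_pos: [436.8, 195.0, 33.3]
tool_rot: [[-0.185, 0.983, 0.011], [0.983, 0.185, 0.002], [-0.0, 0.012, -1.0]]
wrist_force: [-0.7, -0.8, 1.1]
gripper_width: 0.005
```

```bash
python3 -c "
from h import *
grab('wrist','w3')
plan([431.5,195,27.5],101)"
```

```text
t 2.8 tcp [436.7 195.   33.1] F [-0.5 -0.7  1.7] w 0.007 psi 100.68
  shift [ 0.001  -0.0052  0.0055] turn [ 0.0114  0.0002 -0.0055] rows 0.15288899385895013 0.08421785212120834
```

View pics/w3.png

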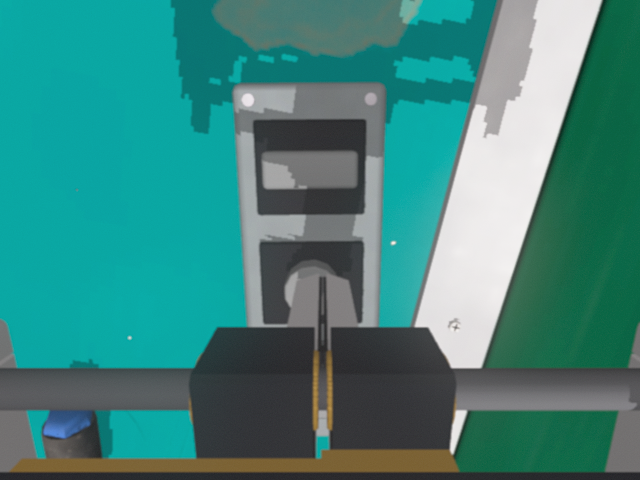

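The fingertips are on the round key, about 5 mm towards +x of its centre. I'll lift, centre, then press.

Emit:
servo_tool(deltas=[{"jaw": 0, "x": 0.001, "y": -0.003, "z": -0.005, "ax": 0.006, "ay": 0, "az": -0.003}, {"jaw": 0, "x": 0.001, "y": -0.005, "z": -0.003, "ax": 0.011, "ay": 0, "az": -0.005}, {"jaw": 0, "x": 0.001, "y": -0.005, "z": 0.003, "ax": 0.011, "ay": 0, "az": -0.005}, {"jaw": 0, "x": 0.001, "y": -0.005, "z": 0.0065, "ax": 0.011, "ay": 0, "az": -0.005}, {"jaw": 0, "x": 0.001, "y": -0.005, "z": 0.0065, "ax": 0.011, "ay": 0, "az": -0.005}])

```text
time: 3.3
tcp_pos: [431.8, 195.5, 27.8]
tool_rot: [[-0.191, 0.982, -0.001], [0.982, 0.191, -0.0], [-0.0, -0.002, -1.0]]
wrist_force: [-6.2, -0.7, 17.8]
gripper_width: 0.006
```

```bash
python3 -c "
from h import *
plan([431.5,195,27.5],101)"
```

```text
t 3.3 tcp [431.8 195.5  27.8] F [-6.2 -0.7 17.8] w 0.006 psi 101.02
  shift [-0.0004 -0.0004  0.0003] turn [-0.0015  0.0001  0.0004] rows 0.012311801882164608 0.010366667912857643
```

Round key fully down: z = 27.8 with 17.8 N against the stop. Lifting and moving to the square key, 60 mm along tool -x.

Emit:
servo_tool(deltas=[{"jaw": 0, "x": 0, "y": 0, "z": -0.02, "ax": 0, "ay": 0, "az": 0}, {"jaw": 0, "x": 0, "y": 0, "z": -0.028, "ax": 0, "ay": 0, "az": 0}, {"jaw": 0, "x": -0.03, "y": 0, "z": -0.028, "ax": 0, "ay": 0, "az": 0}, {"jaw": 0, "x": -0.055, "y": 0, "z": -0.028, "ax": 0, "ay": 0, "az": 0}, {"jaw": 0, "x": -0.06, "y": 0, "z": -0.028, "ax": 0, "ay": 0, "az": 0}])

```text
time: 3.8
tcp_pos: [442.5, 134.9, 53.5]
tool_rot: [[-0.188, 0.982, -0.001], [0.982, 0.188, -0.0], [-0.0, -0.001, -1.0]]
wrist_force: [0.9, 0.3, 0.3]
gripper_width: 0.007
```

Emit:
servo_tool(deltas=[{"jaw": 0, "x": 0, "y": 0, "z": 0.008, "ax": 0, "ay": 0, "az": 0}, {"jaw": 0, "x": 0, "y": 0, "z": 0.018, "ax": 0, "ay": 0, "az": 0}, {"jaw": 0, "x": 0, "y": 0, "z": 0.024, "ax": 0, "ay": 0, "az": 0}, {"jaw": 0, "x": 0, "y": 0, "z": 0.028, "ax": 0, "ay": 0, "az": 0}, {"jaw": 0, "x": 0, "y": 0, "z": 0.028, "ax": 0, "ay": 0, "az": 0}])

```text
time: 4.3
tcp_pos: [441.8, 136.9, 27.5]
tool_rot: [[-0.193, 0.981, -0.006], [0.981, 0.193, -0.001], [0.0, -0.006, -1.0]]
wrist_force: [-11.4, -2.6, 24.0]
gripper_width: 0.003
```

```bash
python3 -c "
from h import *
plan([443.1,136.6,27.5],101)"
```

```text
t 4.3 tcp [441.8 136.9  27.5] F [-11.4  -2.6  24. ] w 0.003 psi 101.1
  shift [-0.0006  0.0012  0.    ] turn [-0.0058 -0.0002  0.0018] rows 0.026253173343767845 0.04028820308744304
```

Square key fully down (z = 27.5, 24 N). Next the bar, +120 mm along tool x at z≈55, clear of the round key.

Emit:
servo_tool(deltas=[{"jaw": 0, "x": 0, "y": 0, "z": -0.02, "ax": 0, "ay": 0, "az": 0}, {"jaw": 0, "x": 0, "y": 0, "z": -0.033, "ax": 0, "ay": 0, "az": 0}, {"jaw": 0, "x": 0.04, "y": 0, "z": -0.033, "ax": 0, "ay": 0, "az": 0}, {"jaw": 0, "x": 0.085, "y": 0, "z": -0.033, "ax": 0, "ay": 0, "az": 0}, {"jaw": 0, "x": 0.119, "y": 0, "z": -0.033, "ax": 0, "ay": 0, "az": 0}])

```text
time: 4.8
tcp_pos: [418.9, 255.2, 58.7]
tool_rot: [[-0.191, 0.982, -0.001], [0.982, 0.191, 0.0], [0.0, -0.001, -1.0]]
wrist_force: [-0.7, -0.2, 0.0]
gripper_width: 0.005
```

Emit:
servo_tool(deltas=[{"jaw": 0, "x": 0, "y": 0, "z": 0, "ax": 0, "ay": 0, "az": 0}, {"jaw": 0, "x": 0, "y": 0, "z": 0.012, "ax": 0, "ay": 0, "az": 0}, {"jaw": 0, "x": 0, "y": 0, "z": 0.024, "ax": 0, "ay": 0, "az": 0}, {"jaw": 0, "x": 0, "y": 0, "z": 0.032, "ax": 0, "ay": 0, "az": 0}, {"jaw": 0, "x": 0, "y": 0, "z": 0.033, "ax": 0, "ay": 0, "az": 0}])

```text
time: 5.3
tcp_pos: [419.6, 252.3, 27.4]
tool_rot: [[-0.189, 0.982, -0.006], [0.982, 0.189, -0.001], [-0.0, -0.006, -1.0]]
wrist_force: [-11.4, -2.9, 28.9]
gripper_width: 0.002
```

```bash
python3 -c "
from h import *
plan([420.2,253.6,27.5],101)"
```

```text
t 5.3 tcp [419.6 252.3  27.4] F [-11.4  -2.9  28.9] w 0.002 psi 100.91
  shift [ 0.0011  0.0009 -0.0001] turn [-0.006   0.0004 -0.0016] rows 0.02824377226489921 0.0412617842515461
```

Emit:
servo_tool(deltas=[{"jaw": 0, "x": 0, "y": 0, "z": -0.03, "ax": 0, "ay": 0, "az": 0}, {"jaw": 0, "x": -0.005, "y": -0.001, "z": -0.07, "ax": 0, "ay": 0, "az": 0.05}, {"jaw": 0.3, "x": -0.04, "y": -0.008, "z": -0.1, "ax": 0, "ay": 0, "az": 0.1}, {"jaw": 0.45, "x": -0.08, "y": -0.015, "z": -0.12, "ax": 0, "ay": 0, "az": 0.15}, {"jaw": 0.45, "x": -0.125, "y": -0.023, "z": -0.14, "ax": 0, "ay": 0, "az": 0.2}])

```text
time: 5.8
tcp_pos: [420.8, 124.3, 166.1]
tool_rot: [[0.01, 1.0, -0.001], [1.0, -0.01, -0.0], [-0.0, -0.001, -1.0]]
wrist_force: [1.0, 0.4, 0.2]
gripper_width: 0.224
```

```bash
python3 -c "
from h import *
plan([425,-270,200],80)"
```

```text
t 5.8 tcp [420.8 124.3 166.1] F [1.  0.4 0.2] w 0.224 psi 89.43
  shift [-0.3942  0.0081 -0.0338] turn [-0.0014  0.0005  0.1646] rows 7.914649790208316 1.097620709480993
```

Emit:
servo_tool(deltas=[{"jaw": 0.45, "x": -0.045, "y": 0, "z": -0.006, "ax": 0, "ay": 0, "az": 0.03}, {"jaw": 0.45, "x": -0.09, "y": 0, "z": -0.012, "ax": 0, "ay": 0, "az": 0.06}, {"jaw": 0.45, "x": -0.135, "y": 0.003, "z": -0.018, "ax": 0, "ay": 0, "az": 0.1}, {"jaw": 0.45, "x": -0.18, "y": 0.004, "z": -0.024, "ax": 0, "ay": 0, "az": 0.13}, {"jaw": 0.45, "x": -0.225, "y": 0.005, "z": -0.034, "ax": 0, "ay": 0, "az": 0.16}])

```text
time: 6.3
tcp_pos: [423.0, -101.4, 198.7]
tool_rot: [[0.171, 0.985, -0.003], [0.985, -0.171, 0.001], [0.0, -0.003, -1.0]]
wrist_force: [0.5, -0.0, 0.1]
gripper_width: 0.454
```

Emit:
servo_tool(deltas=[{"jaw": 0.45, "x": -0.045, "y": -0.006, "z": 0, "ax": 0, "ay": 0, "az": 0}, {"jaw": 0.45, "x": -0.09, "y": -0.012, "z": 0, "ax": 0, "ay": 0, "az": 0}, {"jaw": 0.45, "x": -0.135, "y": -0.018, "z": 0, "ax": 0, "ay": 0, "az": 0}, {"jaw": 0.45, "x": -0.165, "y": -0.024, "z": 0, "ax": 0, "ay": 0, "az": 0}, {"jaw": 0.45, "x": -0.165, "y": -0.024, "z": 0, "ax": 0, "ay": 0, "az": 0}])

```text
time: 6.8
tcp_pos: [371.1, -260.8, 199.0]
tool_rot: [[0.174, 0.985, -0.002], [0.985, -0.174, 0.001], [0.0, -0.003, -1.0]]
wrist_force: [-1.0, 0.2, 0.6]
gripper_width: 0.453
```

Emit:
servo_tool(deltas=[{"jaw": 0.45, "x": 0, "y": 0, "z": 0, "ax": 0, "ay": 0, "az": 0}, {"jaw": 0.45, "x": 0, "y": 0, "z": 0, "ax": 0, "ay": 0, "az": 0}, {"jaw": 0.45, "x": 0, "y": 0, "z": 0, "ax": 0, "ay": 0, "az": 0}, {"jaw": 0.45, "x": 0, "y": 0, "z": 0, "ax": 0, "ay": 0, "az": 0}, {"jaw": 0.45, "x": 0, "y": 0, "z": 0, "ax": 0, "ay": 0, "az": 0}])

```text
time: 7.3
tcp_pos: [373.4, -257.0, 200.1]
tool_rot: [[0.166, 0.986, -0.001], [0.986, -0.166, -0.0], [-0.0, -0.001, -1.0]]
wrist_force: [0.1, -0.3, -0.1]
gripper_width: 0.454
```

```bash
python3 -c "
from h import *
grab('wrist','w4');grab('top','top4')
plan([425,-270,200],80)"
```

```text
t 7.4 tcp [ 373.3 -257.3  200.1] F [0.2 0.4 0.8] w 0.451 psi 80.42
  shift [-0.0039  0.0531  0.0001] turn [-0.0008  0.0005  0.0074] rows 1.0647959757428243 0.04946309493581379
```

View pics/w4.png

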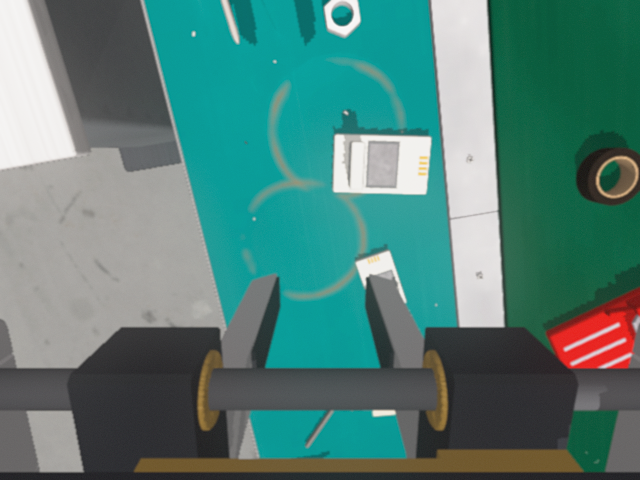

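View pics/top4.png

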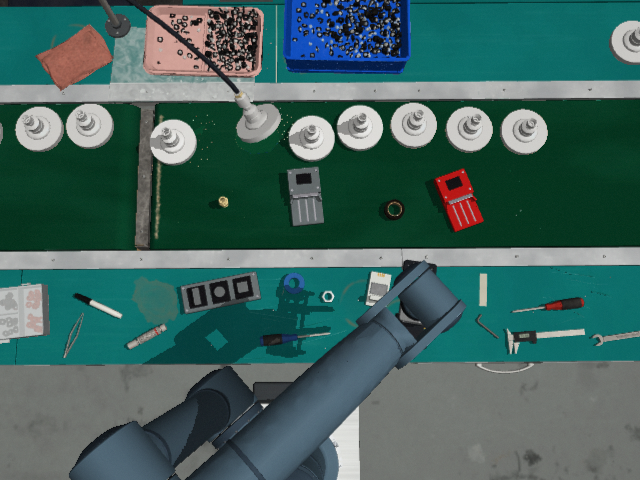

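Wrist view: the large tag spans (333..430, 133..193) with its rib at (355,163) and pads at (423,165). The small tag, at (380,272), is near where the fingers will pass.

Run:
```python
from h import *
f=load('w4');P=cloud(f);im=f['image']
u0,u1,v0,v1=322,445,120,206
z=P[v0:v1,u0:u1,2]
def rep(n,m):
    k,l,st,ce=cv2.connectedComponentsWithStats(m.astype(np.uint8)); i=1+np.argmax(st[1:,4])
    q=P[v0:v1,u0:u1][l==i]; r=cv2.minAreaRect(q[:,:2].astype(np.float32)); print(n,st[i,4],q.mean(0).round(1),np.round(r[0],1),np.round(r[1],1),round(r[2],2))
rep('rib',z>30); rep('tag',(z>5)); rep('plate',(z>5)&(z<14))
im2=im[v0:v1,u0:u1].astype(int)
w=(im2.min(-1)>150)
k=np.where(w); 
cv2.imwrite('pics/c2.png',cv2.resize(im[v0:v1,u0:u1],None,fx=6,fy=6,interpolation=cv2.INTER_CUBIC))
# white outline corners projected to plane 9
hull=cv2.minAreaRect(np.stack([k[1],k[0]],1).astype(np.float32)); print(cv2.boxPoints(hull)+[u0,v0])
pts=np.array([onplane(f,*(c+[u0,v0]),9) for c in cv2.boxPoints(hull)]); r=cv2.minAreaRect(pts[:,:2].astype(np.float32)); print(r)
```

```text
rib 676 [ 411.5 -211.8   37.8] [ 400.1 -210. ] [42.5 36.3] 80.0
tag 5521 [ 435.7 -216.2   13.7] [ 431.3 -216.3] [ 54.  100.7] 79.04
plate 4744 [ 439.8 -217.1    8.1] [ 436.5 -217.3] [54.1 90.1] 79.0
[[333. 120.]
 [444. 120.]
 [444. 194.]
 [333. 194.]]
((444.9204406738281, -212.56048583984375), (67.66734313964844, 106.60457611083984), 80.37747955322266)
```

View pics/c2.png

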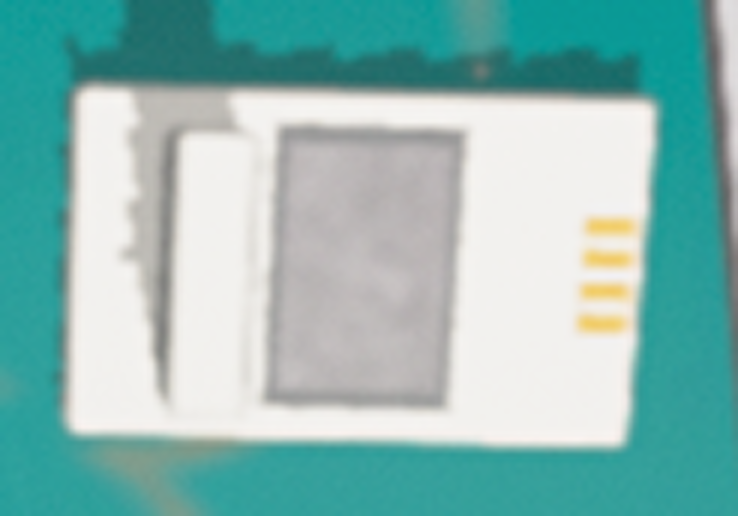

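Run:
```python
from h import *
f=load('w4');R=np.array(f['rotation']);e=np.array(f['eye'])
t=np.array([373.3,-257.3,200.1]);Rt=Rpsi(80.42)
def pr(p):
    c=R.T@(p-e); return (c[:2]/c[2]*[f['fx'],f['fy']]+[f['cx'],f['cy']]).round(1),c[2].round(1)
for s in (-1,1):
  for w in (-8,8):
    print(s,w,pr(t+Rt@[w,s*.453*47,0]),pr(t+Rt@[w,s*(.453*47+12.5),0]))
cv2.imwrite('pics/c3.png',cv2.resize(f['image'][255:330,200:440],None,fx=3.3,fy=3.3,interpolation=cv2.INTER_CUBIC))
z=f['z_map']
print(z[270:300:3,265],z[270:300:3,375],z[270:300:3,390])
# top
for n in ('top0','top4'):
  f=load(n);P=cloud(f);u0,u1,v0,v1=360,396,268,312
  z=P[v0:v1,u0:u1,2];q=P[v0:v1,u0:u1][(z>5)&(z<14)];r=cv2.minAreaRect(q[:,:2].astype(np.float32));print(n,r,q.mean(0))
```

```text
-1 -8 (array([279. , 306.6]), np.float64(192.7)) (array([254. , 306.6]), np.float64(192.7))
-1 8 (array([278.1, 276.3]), np.float64(188.7)) (array([252.5, 276.3]), np.float64(188.7))
1 -8 (array([364.5, 306.6]), np.float64(192.7)) (array([389.6, 306.6]), np.float64(192.6))
1 8 (array([365.4, 276.3]), np.float64(188.6)) (array([391. , 276.3]), np.float64(188.6))
[398.46573 399.25693 401.30975 181.59006 179.18512 175.08568 169.72832
 167.08446 163.53838 161.1975 ] [393.04617 392.84128 185.9114  183.22777 177.36578 174.75989 170.91716
 167.21268 166.51343 164.06339] [392.4376  392.87802 394.71988 395.84207 179.1589  174.17146 170.9105
 167.73206 164.18898 161.3248 ]
top0 ((435.82659912109375, -211.12152099609375), (91.8014907836914, 109.67438507080078), 89.5802001953125) [ 437.57837838 -211.65431811    8.98106425]
top4 ((438.1342468261719, -210.65350341796875), (91.31950378417969, 112.34439849853516), 88.14142608642578) [ 445.61360019 -210.15301405    8.74505677]
```

View pics/c3.png

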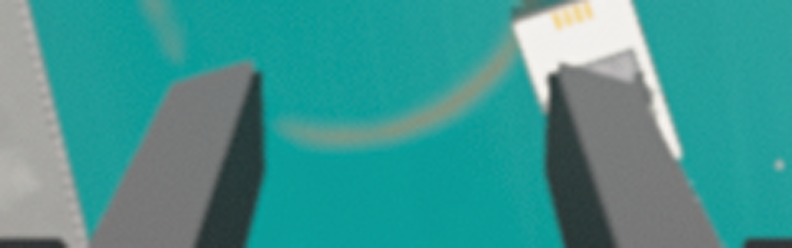

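```bash
python3 -c "
from h import *
plan([412,-212.7,100],79)"
```

```text
t 7.4 tcp [ 373.3 -257.3  200.1] F [0.2 0.4 0.8] w 0.451 psi 80.42
  shift [0.0504 0.0308 0.1001] turn [-0.0008  0.0005  0.0248] rows 2.32449915032779 0.1655287831109762
```

Emit:
servo_tool(deltas=[{"jaw": 0.45, "x": 0.017, "y": 0.01, "z": 0.033, "ax": 0, "ay": 0, "az": 0.01}, {"jaw": 0.45, "x": 0.035, "y": 0.021, "z": 0.066, "ax": 0, "ay": 0, "az": 0.025}, {"jaw": 0.45, "x": 0.0504, "y": 0.0308, "z": 0.1, "ax": 0, "ay": 0, "az": 0.025}, {"jaw": 0.45, "x": 0.0504, "y": 0.0308, "z": 0.1, "ax": 0, "ay": 0, "az": 0.025}, {"jaw": 0.45, "x": 0.0504, "y": 0.0308, "z": 0.1, "ax": 0, "ay": 0, "az": 0.025}])

```text
time: 7.9
tcp_pos: [411.8, -213.0, 100.3]
tool_rot: [[0.191, 0.982, -0.002], [0.982, -0.191, 0.0], [-0.0, -0.002, -1.0]]
wrist_force: [-0.3, 0.1, 1.1]
gripper_width: 0.448
```

```bash
python3 -c "
from h import *
grab('wrist','w5')
plan([412,-212.7,11.5],79)"
```

```text
t 7.95 tcp [ 412.4 -214.   101.5] F [ 1.1 -1.7 -0.2] w 0.453 psi 78.95
  shift [ 0.0014 -0.0007  0.09  ] turn [ 0.0008  0.0017 -0.0008] rows 1.7995672380218046 0.013409598166468162
```

View pics/w5.png

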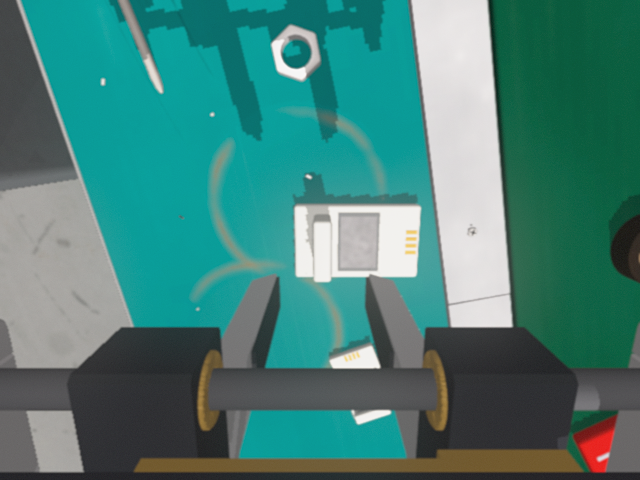

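Rib centred between the fingers at column 322, with the tag edges square to the image. Re-measuring from this closer view.

Run:
```python
from h import *
f=load('w5');P=cloud(f)
u0,u1,v0,v1=285,430,195,274
z=P[v0:v1,u0:u1,2];m=(z>5)&(z<14)
q=P[v0:v1,u0:u1][m];r=cv2.minAreaRect(q[:,:2].astype(np.float32));print(r, cv2.boxPoints(r))
print('top edges',[(world(f,u,208).round(1)) for u in (300,350,410)])
# y extents along tool axis
R=Rpsi(79);L=(q-np.array([412,-213,0]))@R
print(np.percentile(L[:,0],[0.5,99.5]),np.percentile(L[:,1],[.5,99.5]))
for u,v in((299,206),(418,207),(297,276),(415,276)): print((R.T@(onplane(f,u,v,9)-[412,-213,0])).round(1))
```

```text
((436.7383728027344, -215.6958770751953), (51.34449768066406, 90.18671417236328), 79.19406127929688) [[ 387.6315  -232.45866]
 [ 476.21902 -249.36714]
 [ 485.84525 -198.93309]
 [ 397.25772 -182.02461]]
top edges [array([ 401.2, -185.1,    7.4]), array([ 436. , -192. ,    6.9]), array([ 477.5, -199.9,    8.3])]
[-23.21283227  27.34092449] [-19.66040915  69.00276118]
[ 27.  -16.5  -9. ]
[26.2 67.2 -9. ]
[-25.1 -18.9  -9. ]
[-25.2  68.1  -9. ]
```

Emit:
servo_tool(deltas=[{"jaw": 0.45, "x": 0.001, "y": 0, "z": 0.035, "ax": 0, "ay": 0, "az": 0}, {"jaw": 0.45, "x": 0.001, "y": 0, "z": 0.065, "ax": 0, "ay": 0, "az": 0}, {"jaw": 0.45, "x": 0.001, "y": 0, "z": 0.082, "ax": 0, "ay": 0, "az": 0}, {"jaw": 0.45, "x": 0.001, "y": 0, "z": 0.0875, "ax": 0, "ay": 0, "az": 0}, {"jaw": 0.45, "x": 0.001, "y": 0, "z": 0.0875, "ax": 0, "ay": 0, "az": 0}])

```text
time: 8.45
tcp_pos: [412.5, -213.3, 13.6]
tool_rot: [[0.193, 0.981, 0.0], [0.981, -0.193, -0.001], [-0.001, 0.001, -1.0]]
wrist_force: [0.4, 0.7, 0.1]
gripper_width: 0.45
```

```bash
python3 -c "
from h import *
plan([412,-212.7,11.5],79)"
```

```text
t 8.45 tcp [ 412.5 -213.3   13.6] F [0.4 0.7 0.1] w 0.45 psi 78.89
  shift [ 0.0005 -0.0006  0.0021] turn [ 0.0006  0.0013 -0.0019] rows 0.04575676733689285 0.015768043422246972
```

Closing at about 35 N.

Emit:
servo_tool(deltas=[{"jaw": 0.3, "x": 0, "y": 0, "z": 0.001, "ax": 0, "ay": 0, "az": 0}, {"jaw": 0.2, "x": 0, "y": 0, "z": 0.001, "ax": 0, "ay": 0, "az": 0}, {"jaw": 0.1, "x": 0, "y": 0, "z": 0.001, "ax": 0, "ay": 0, "az": 0}, {"jaw": 0, "x": 0, "y": 0, "z": 0.001, "ax": 0, "ay": 0, "az": 0}, {"jaw": 0, "x": 0, "y": 0, "z": 0.001, "ax": 0, "ay": 0, "az": 0}], squeeze=35)

```text
time: 8.95
tcp_pos: [412.2, -212.3, 12.0]
tool_rot: [[0.192, 0.981, -0.0], [0.981, -0.192, -0.001], [-0.001, -0.0, -1.0]]
wrist_force: [-0.0, -0.3, 2.6]
gripper_width: 0.126
```

```bash
python3 -c "
from h import *
plan([412,-212.7,11.5],79)"
```

```text
t 8.95 tcp [ 412.2 -212.3   12. ] F [-0.  -0.3  2.6] w 0.126 psi 78.95
  shift [-0.0004 -0.0001  0.0005] turn [-0.0003  0.0008 -0.0009] rows 0.012873547453674338 0.008187433338574987
```

Gripped: opening 11.9 mm matches the 12 mm rib. Lifting.

Emit:
servo_tool(deltas=[{"jaw": 0, "x": 0, "y": 0, "z": -0.02, "ax": 0, "ay": 0, "az": 0}, {"jaw": 0, "x": 0, "y": 0, "z": -0.055, "ax": 0, "ay": 0, "az": 0}, {"jaw": 0, "x": 0, "y": 0, "z": -0.095, "ax": 0, "ay": 0, "az": 0}, {"jaw": 0, "x": 0, "y": 0, "z": -0.135, "ax": 0, "ay": 0, "az": 0}, {"jaw": 0, "x": 0, "y": 0, "z": -0.165, "ax": 0, "ay": 0, "az": 0}])

```text
time: 9.45
tcp_pos: [412.4, -212.3, 179.0]
tool_rot: [[0.192, 0.981, 0.001], [0.981, -0.192, -0.002], [-0.002, 0.001, -1.0]]
wrist_force: [0.4, -0.3, -0.7]
gripper_width: 0.126
```

```bash
python3 -c "
from h import *
plan([650,-130,190],95.6)"
```

```text
t 9.45 tcp [ 412.4 -212.3  179. ] F [ 0.4 -0.3 -0.7] w 0.126 psi 78.95
  shift [ 0.1263  0.2174 -0.011 ] turn [ 0.0008  0.0017 -0.2905] rows 5.033618551254018 1.9369295120634697
```

Emit:
servo_tool(deltas=[{"jaw": 0, "x": 0.02, "y": 0.035, "z": -0.01, "ax": 0, "ay": 0, "az": -0.05}, {"jaw": 0, "x": 0.044, "y": 0.075, "z": -0.01, "ax": 0, "ay": 0, "az": -0.11}, {"jaw": 0, "x": 0.068, "y": 0.117, "z": -0.01, "ax": 0, "ay": 0, "az": -0.17}, {"jaw": 0, "x": 0.092, "y": 0.159, "z": -0.01, "ax": 0, "ay": 0, "az": -0.23}, {"jaw": 0, "x": 0.113, "y": 0.195, "z": -0.01, "ax": 0, "ay": 0, "az": -0.29}])

```text
time: 9.95
tcp_pos: [626.8, -137.3, 185.6]
tool_rot: [[-0.1, 0.995, -0.002], [0.995, 0.1, 0.0], [0.0, -0.002, -1.0]]
wrist_force: [-0.7, -0.3, -0.6]
gripper_width: 0.122
```

Emit:
servo_tool(deltas=[{"jaw": 0, "x": 0.007, "y": 0.02, "z": 0, "ax": 0, "ay": 0, "az": 0}, {"jaw": 0, "x": 0.01, "y": 0.025, "z": 0, "ax": 0, "ay": 0, "az": 0}, {"jaw": 0, "x": 0.01, "y": 0.025, "z": 0, "ax": 0, "ay": 0, "az": 0}, {"jaw": 0, "x": 0.01, "y": 0.025, "z": 0, "ax": 0, "ay": 0, "az": 0}, {"jaw": 0, "x": 0.01, "y": 0.025, "z": 0, "ax": 0, "ay": 0, "az": 0}])

```text
time: 10.45
tcp_pos: [648.1, -126.8, 186.4]
tool_rot: [[-0.096, 0.995, -0.001], [0.995, 0.096, -0.0], [-0.0, -0.001, -1.0]]
wrist_force: [0.3, -0.2, -1.0]
gripper_width: 0.123
```

```bash
python3 -c "
from h import *
grab('wrist','w6')
plan([650,-130,190],95.6)"
```

```text
t 10.5 tcp [ 648.2 -126.9  186.5] F [ 0.1 -0.9 -0.9] w 0.123 psi 95.49
  shift [-0.0033  0.0015 -0.0035] turn [-0.0011  0.0002 -0.0019] rows 0.10084328619785465 0.01433083634043214
```

View pics/w6.png

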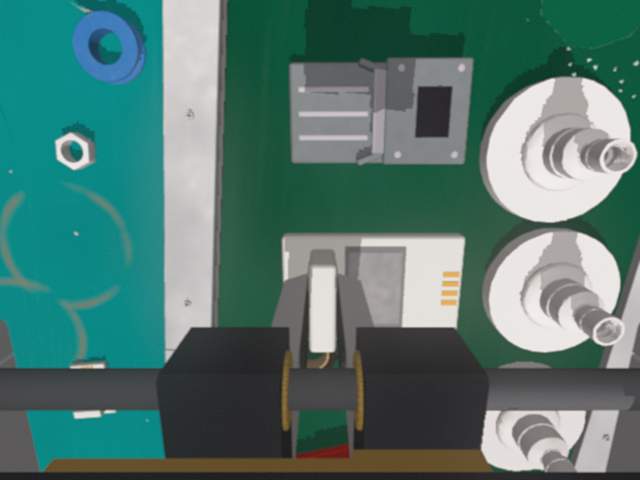

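Dock in view: deck columns 291–370, lip near column 372–385, cover out to 470. The held tag is at (375,285), nose to the right.

Run:
```python
from h import *
f=load('w6');P=cloud(f);im=f['image']
u0,u1,v0,v1=275,485,45,175
Q=P[v0:v1,u0:u1];z=Q[...,2]
print('floor',np.median(z[-8:,:]), np.median(z[:8,100:]))
def rep(n,lo,hi):
    m=((z>lo)&(z<hi)).astype(np.uint8);k,l,st,ce=cv2.connectedComponentsWithStats(m);i=1+np.argmax(st[1:,4])
    q=Q[l==i];r=cv2.minAreaRect(q[:,:2].astype(np.float32));print(n,st[i,4],q.mean(0).round(1),np.round(r[0],1),np.round(r[1],1),round(r[2],2)); return q
rep('all',6,60);d=rep('deck',7,17);c=rep('cover',26,60)
# tag edges in view
cv2.imwrite('pics/c4.png',cv2.resize(im[v0:v1,u0:u1],None,fx=3.8,fy=3.8,interpolation=cv2.INTER_CUBIC))
cv2.imwrite('pics/c5.png',cv2.resize(im[220:340,265:475],None,fx=3.8,fy=3.8,interpolation=cv2.INTER_CUBIC))
```

```text
floor -1.1526370017941474 -1.205880384000892
all 18390 [686.8 -27.3  20.8] [685.4 -28.4] [150.5  85.9] 5.37
deck 8073 [645.9 -31.3  11. ] [646.6 -32.3] [72.2 84.1] 5.51
cover 9869 [720.4 -24.1  28.9] [720.  -25.2] [80.5 83. ] 5.49
```

View pics/c4.png

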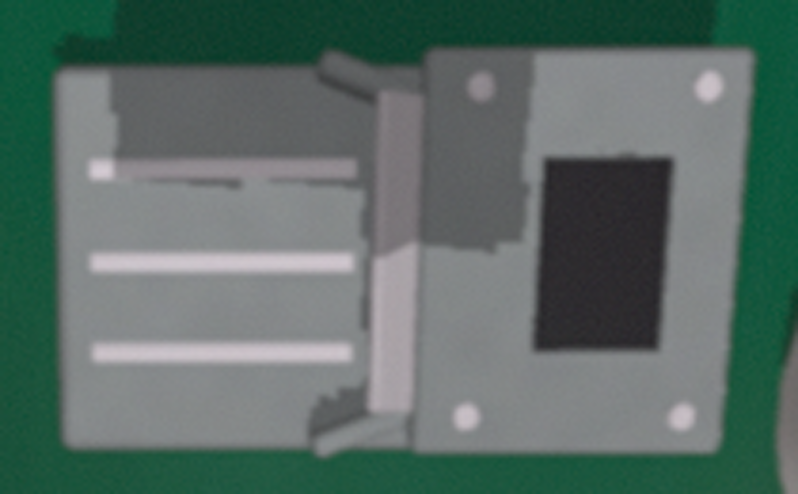

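View pics/c5.png

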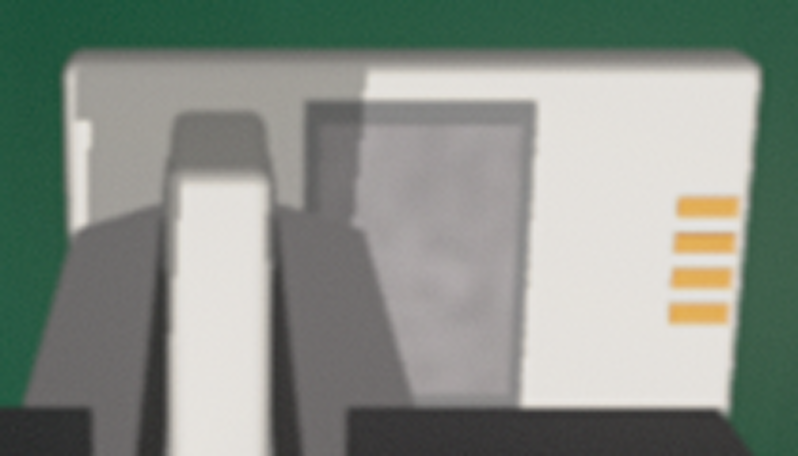

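Run:
```python
from h import *
f=load('w6');t=np.array([648.2,-126.9,186.5]);R=Rpsi(95.49)
L=lambda u,v,h:(R.T@(onplane(f,u,v,h)-t)).round(2)
for r in ((75,66),(300,68),(600,70),(735,70)): print('edge',L(265+r[0]/3.8,220+r[1]/3.8,183.5))
for r in ((757,100),(748,200),(735,330),(728,410)): print('nose',L(265+r[0]/3.8,220+r[1]/3.8,183.5))
for r in ((72,100),(68,230)): print('tail',L(265+r[0]/3.8,220+r[1]/3.8,183.5))
print('rib end',L(265+220/3.8,220+177/3.8,t[2]+23.5), L(265+175/3.8,220+300/3.8,t[2]+23.5),L(265+265/3.8,220+300/3.8,t[2]+23.5))
P=cloud(f); print('plate z',(P[250,420]-t).round(1),(P[285,400]-t).round(1))
```

```text
edge [ 26.62 -18.21   3.  ]
edge [26.33 10.37  3.  ]
edge [26.04 48.48  3.  ]
edge [26.02 65.62  3.  ]
nose [22.07 68.77  3.  ]
nose [ 8.59 68.83  3.  ]
nose [-9.69 68.73  3.  ]
nose [-21.38  68.81   3.  ]
tail [ 22.14 -18.71   3.  ]
tail [  4.5 -19.7   3. ]
rib end [ 20.6    0.21 -23.5 ] [  5.98  -4.89 -23.5 ] [  5.97   5.29 -23.5 ]
plate z [45.6 24.4 -3.9] [38.5  5.5 -3.9]
```

```bash
python3 -c "
from h import *
plan([595.7,-37.2,45],95.45)"
```

```text
t 10.5 tcp [ 648.2 -126.9  186.5] F [ 0.1 -0.9 -0.9] w 0.123 psi 95.49
  shift [ 0.0943 -0.0435  0.1415] turn [-0.0011  0.0002  0.0008] rows 3.510789247121988 0.008822826374806407
```

Emit:
servo_tool(deltas=[{"jaw": 0, "x": 0.03, "y": -0.025, "z": 0.02, "ax": 0, "ay": 0, "az": 0}, {"jaw": 0, "x": 0.065, "y": -0.0435, "z": 0.045, "ax": 0, "ay": 0, "az": 0}, {"jaw": 0, "x": 0.0943, "y": -0.0435, "z": 0.08, "ax": 0, "ay": 0, "az": 0}, {"jaw": 0, "x": 0.0943, "y": -0.0435, "z": 0.12, "ax": 0, "ay": 0, "az": 0}, {"jaw": 0, "x": 0.0943, "y": -0.0435, "z": 0.1415, "ax": 0, "ay": 0, "az": 0}])

```text
time: 11.0
tcp_pos: [593.8, -35.6, 41.9]
tool_rot: [[-0.098, 0.995, -0.005], [0.995, 0.098, 0.001], [0.001, -0.005, -1.0]]
wrist_force: [0.4, -0.6, -0.9]
gripper_width: 0.122
```

Emit:
servo_tool(deltas=[{"jaw": 0, "x": 0, "y": 0, "z": 0, "ax": 0, "ay": 0, "az": 0}, {"jaw": 0, "x": 0, "y": 0, "z": 0, "ax": 0, "ay": 0, "az": 0}, {"jaw": 0, "x": 0, "y": 0, "z": 0, "ax": 0, "ay": 0, "az": 0}, {"jaw": 0, "x": 0, "y": 0, "z": 0, "ax": 0, "ay": 0, "az": 0}, {"jaw": 0, "x": 0, "y": 0, "z": 0, "ax": 0, "ay": 0, "az": 0}])

```text
time: 11.5
tcp_pos: [597.4, -37.0, 46.2]
tool_rot: [[-0.097, 0.995, 0.001], [0.995, 0.097, -0.001], [-0.001, 0.001, -1.0]]
wrist_force: [-0.1, -0.1, -1.0]
gripper_width: 0.125
```

```bash
python3 -c "
from h import *
grab('wrist','w7')
plan([595.7,-37.2,25.2],95.45)"
```

```text
t 11.55 tcp [597.1 -36.9  45.9] F [ 0.1 -0.  -0.9] w 0.124 psi 95.55
  shift [-0.0002 -0.0015  0.0207] turn [0.0007 0.0007 0.0017] rows 0.4142082991764308 0.013070621270990042
```

View pics/w7.png

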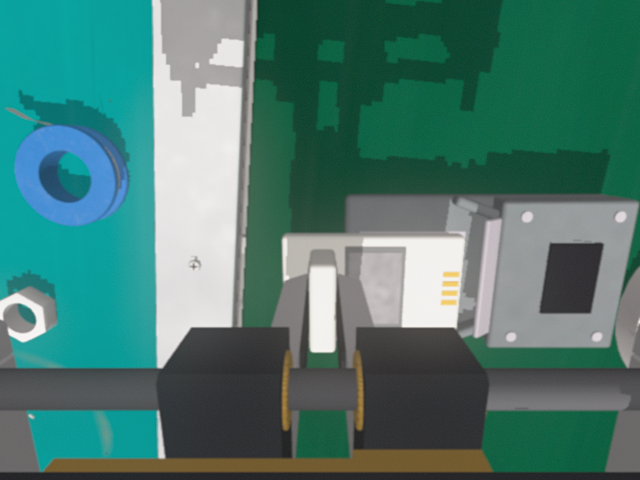

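Tag sits in front of the mouth. Checking lateral alignment from this view.

Run:
```python
from h import *
f=load('w7');t=np.array([597.2,-36.9,45.9]);R=Rpsi(95.55)
P=cloud(f);u0,u1,v0,v1=480,640,185,355
Q=P[v0:v1,u0:u1];z=Q[...,2];m=((z>27)&(z<45)).astype(np.uint8)
k,l,st,ce=cv2.connectedComponentsWithStats(m);i=1+np.argmax(st[1:,4])
q=(Q[l==i]-t)@R
r=cv2.minAreaRect(q[:,:2].astype(np.float32));print(r,np.median(Q[l==i][:,2]))
for u in range(510,600,20):
    c=np.where(m[:,u-u0])[0]; a=(R.T@(onplane(f,u,c[0]+v0,35)-t)).round(1);b=(R.T@(onplane(f,u,c[-1]+v0,35)-t)).round(1);print(u,a,b,(a+b)/2)
for u in (300,380,440):
    g=f['image'][225:250,u].astype(int).min(-1); e=225+np.argmax(np.diff(g)); print('tag edge',u,e,(R.T@(onplane(f,u,e+.5,t[2]-3)-t)).round(1), g[:20])
```

```text
((-0.09038543701171875, 123.018798828125), (80.68600463867188, 84.07965087890625), 89.92459106445312) 28.664779003401705
510 [42.6 92.8 10.9] [-37.5 102.5  10.9] [ 2.55 97.65 10.9 ]
530 [ 42.6 102.7  10.9] [-37.5 113.4  10.9] [  2.55 108.05  10.9 ]
550 [ 42.6 112.6  10.9] [-36.3 124.2  10.9] [  3.15 118.4   10.9 ]
570 [ 42.1 122.5  10.9] [-37.  135.2  10.9] [  2.55 128.85  10.9 ]
590 [ 42.6 132.3  10.9] [-37.  146.1  10.9] [  2.8 139.2  10.9]
tag edge 300 232 [ 28.7 -10.5   3. ] [ 47  45  47  49  46  48  48  75 108 129 142 155 168 173 174 177 178 178
 179 178]
tag edge 380 237 [26.2 28.2  3. ] [116 114 116 115 115 119 131 139 139 135 143 162 188 215 228 236 238 238
 238 238]
tag edge 440 237 [26.1 57.2  3. ] [115 115 115 117 115 121 133 144 143 139 145 166 189 216 229 237 238 238
 238 238]
```

Aligned within ~0.5 mm and 0.1°. Lowering to ~1 mm above the deck.

Emit:
servo_tool(deltas=[{"jaw": 0, "x": 0.0005, "y": 0, "z": 0.01, "ax": 0, "ay": 0, "az": 0}, {"jaw": 0, "x": 0.0005, "y": 0, "z": 0.018, "ax": 0, "ay": 0, "az": 0}, {"jaw": 0, "x": 0.0005, "y": 0, "z": 0.0205, "ax": 0, "ay": 0, "az": 0}, {"jaw": 0, "x": 0.0005, "y": 0, "z": 0.0205, "ax": 0, "ay": 0, "az": 0}, {"jaw": 0, "x": 0.0005, "y": 0, "z": 0.0205, "ax": 0, "ay": 0, "az": 0}])

```text
time: 12.05
tcp_pos: [596.2, -36.0, 24.0]
tool_rot: [[-0.097, 0.995, -0.002], [0.995, 0.097, -0.0], [0.0, -0.002, -1.0]]
wrist_force: [-0.7, 0.6, 1.5]
gripper_width: 0.127
```

```bash
python3 -c "
from h import *
plan([595.7,-37.2,25.2],95.45)"
```

```text
t 12.05 tcp [596.2 -36.   24. ] F [-0.7  0.6  1.5] w 0.127 psi 95.56
  shift [-0.0011 -0.0006 -0.0012] turn [-0.0017 -0.0001  0.002 ] rows 0.03456007335976824 0.017192000575866805
```

Light deck contact. Advancing 30 mm, raised 0.5 mm.

Emit:
servo_tool(deltas=[{"jaw": 0, "x": -0.0003, "y": 0.004, "z": -0.0007, "ax": 0, "ay": 0, "az": 0}, {"jaw": 0, "x": -0.0003, "y": 0.011, "z": -0.0007, "ax": 0, "ay": 0, "az": 0}, {"jaw": 0, "x": -0.0003, "y": 0.018, "z": -0.0007, "ax": 0, "ay": 0, "az": 0}, {"jaw": 0, "x": -0.0003, "y": 0.025, "z": -0.0007, "ax": 0, "ay": 0, "az": 0}, {"jaw": 0, "x": -0.0003, "y": 0.03, "z": -0.0007, "ax": 0, "ay": 0, "az": 0}])

```text
time: 12.55
tcp_pos: [627.1, -33.4, 24.8]
tool_rot: [[-0.097, 0.995, -0.001], [0.995, 0.097, -0.0], [-0.0, -0.001, -1.0]]
wrist_force: [-0.3, 0.5, -1.0]
gripper_width: 0.123
```

```bash
python3 -c "
from h import *
grab('wrist','w8')
plan([650.5,-32,24],95.45)"
```

```text
t 12.6 tcp [627.7 -33.5  25. ] F [-0.3 -1.2 -1.2] w 0.126 psi 95.57
  shift [-0.0007  0.0229  0.001 ] turn [0.     0.0003 0.002 ] rows 0.4580473578933969 0.01356459614696507
```

View pics/w8.png

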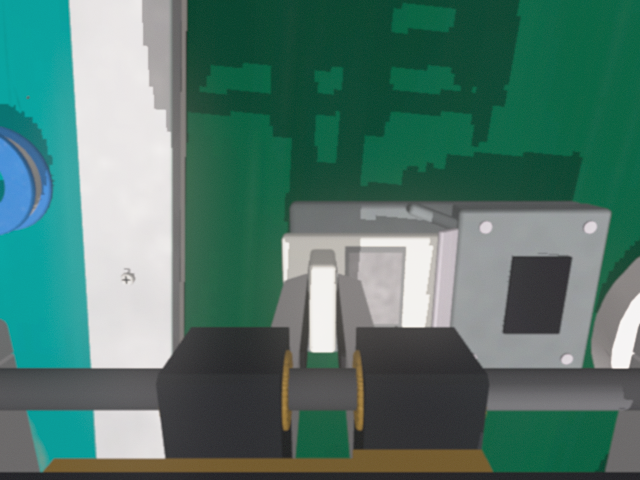

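Nose is under the lip with no side force. Continuing and setting down onto the deck.

Emit:
servo_tool(deltas=[{"jaw": 0, "x": -0.0003, "y": 0.004, "z": 0.0006, "ax": 0, "ay": 0, "az": 0.001}, {"jaw": 0, "x": -0.0003, "y": 0.009, "z": 0.001, "ax": 0, "ay": 0, "az": 0.001}, {"jaw": 0, "x": -0.0003, "y": 0.014, "z": 0.001, "ax": 0, "ay": 0, "az": 0.001}, {"jaw": 0, "x": -0.0003, "y": 0.018, "z": 0.001, "ax": 0, "ay": 0, "az": 0.001}, {"jaw": 0, "x": -0.0003, "y": 0.0195, "z": 0.001, "ax": 0, "ay": 0, "az": 0.001}], squeeze=45)

```text
time: 13.1
tcp_pos: [645.4, -32.0, 24.0]
tool_rot: [[-0.096, 0.995, -0.003], [0.995, 0.096, -0.0], [-0.0, -0.003, -1.0]]
wrist_force: [-5.9, -0.4, 3.8]
gripper_width: 0.126
```

```bash
python3 -c "
from h import *
plan([650.5,-32,24],95.45)"
```

```text
t 13.1 tcp [645.4 -32.   24. ] F [-5.9 -0.4  3.8] w 0.126 psi 95.52
  shift [-0.0005  0.0051  0.    ] turn [-0.0031  0.0001  0.0012] rows 0.1029761382652326 0.02258395308430078
```

Emit:
servo_tool(deltas=[{"jaw": 0, "x": 0, "y": 0.001, "z": 0, "ax": 0, "ay": 0, "az": 0}, {"jaw": 0, "x": 0, "y": 0.002, "z": 0, "ax": 0, "ay": 0, "az": 0}, {"jaw": 0, "x": 0, "y": 0.003, "z": 0, "ax": 0, "ay": 0, "az": 0}, {"jaw": 0, "x": 0, "y": 0.004, "z": 0, "ax": 0, "ay": 0, "az": 0}, {"jaw": 0, "x": 0, "y": 0.004, "z": 0, "ax": 0, "ay": 0, "az": 0}])

```text
time: 13.6
tcp_pos: [648.4, -31.7, 24.1]
tool_rot: [[-0.096, 0.995, -0.005], [0.995, 0.096, -0.0], [0.0, -0.005, -1.0]]
wrist_force: [-6.7, -1.1, 5.9]
gripper_width: 0.125
```

```bash
python3 -c "
from h import *
plan([650.5,-32,24],95.45)"
```

```text
t 13.6 tcp [648.4 -31.7  24.1] F [-6.7 -1.1  5.9] w 0.125 psi 95.52
  shift [-0.0005  0.0021  0.    ] turn [-0.0047 -0.0001  0.0012] rows 0.04226645013939209 0.032247066959332035
```

Emit:
servo_tool(deltas=[{"jaw": 0, "x": 0, "y": 0.001, "z": -0.0002, "ax": -0.002, "ay": 0, "az": 0.001}, {"jaw": 0, "x": 0, "y": 0.002, "z": -0.0002, "ax": -0.005, "ay": 0, "az": 0.001}, {"jaw": 0, "x": 0, "y": 0.0025, "z": -0.0002, "ax": -0.005, "ay": 0, "az": 0.001}, {"jaw": 0, "x": 0, "y": 0.003, "z": -0.0002, "ax": -0.005, "ay": 0, "az": 0.001}, {"jaw": 0, "x": 0, "y": 0.003, "z": -0.0002, "ax": -0.005, "ay": 0, "az": 0.001}])

```text
time: 14.1
tcp_pos: [650.1, -31.5, 24.0]
tool_rot: [[-0.095, 0.995, -0.003], [0.995, 0.095, 0.0], [0.0, -0.003, -1.0]]
wrist_force: [-11.0, -0.9, 7.5]
gripper_width: 0.125
```

```bash
python3 -c "
from h import *
plan([650.5,-32,24],95.45)"
```

```text
t 14.1 tcp [650.1 -31.5  24. ] F [-11.   -0.9   7.5] w 0.125 psi 95.47
  shift [-0.0006  0.0003  0.    ] turn [-0.003  -0.0004  0.0004] rows 0.012726353962260108 0.020354688311199246
```

Emit:
servo_tool(deltas=[{"jaw": 0, "x": 0, "y": 0.0005, "z": 0, "ax": -0.001, "ay": 0, "az": 0}, {"jaw": 0, "x": 0, "y": 0.001, "z": 0, "ax": -0.003, "ay": 0, "az": 0}, {"jaw": 0, "x": 0, "y": 0.0015, "z": 0, "ax": -0.003, "ay": 0, "az": 0}, {"jaw": 0, "x": 0, "y": 0.0015, "z": 0, "ax": -0.003, "ay": 0, "az": 0}, {"jaw": 0, "x": 0, "y": 0.0015, "z": 0, "ax": -0.003, "ay": 0, "az": 0}])

```text
time: 14.6
tcp_pos: [650.2, -31.5, 24.0]
tool_rot: [[-0.096, 0.995, -0.004], [0.995, 0.096, 0.0], [0.001, -0.004, -1.0]]
wrist_force: [-15.7, -1.7, 12.6]
gripper_width: 0.125
```

```bash
python3 -c "
from h import *
grab('wrist','w9');grab('top','top9');grab('scene','scene9')
plan([650.5,-32,24],95.45)"
```

```text
t 14.75 tcp [650.2 -31.5  24.1] F [-16.3  -2.1  12.6] w 0.124 psi 95.49
  shift [-0.0006  0.0003  0.0001] turn [-0.0038 -0.0006  0.0007] rows 0.012566461112889516 0.02625814959975989
```

View pics/w9.png

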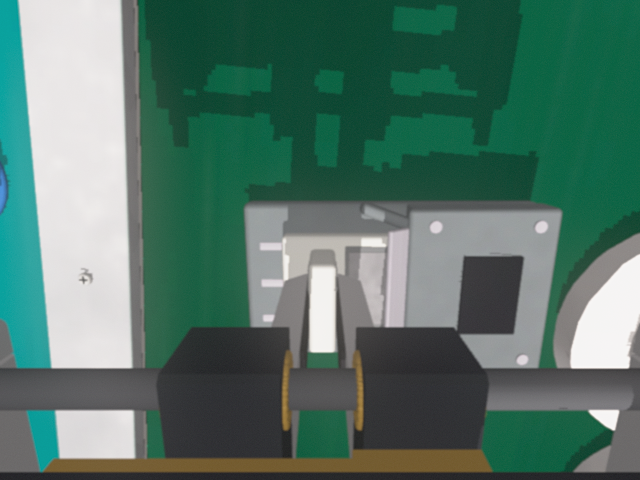

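View pics/scene9.png

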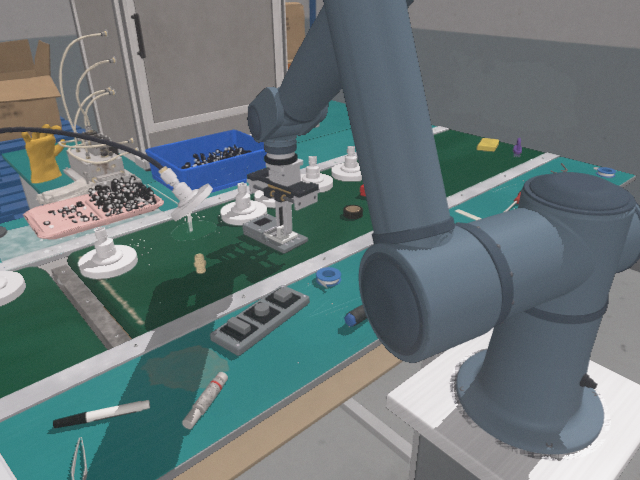

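TCP stopped at 650.2 (predicted home 650.5) while the push rose from 11 to 16 N, so it is on the stops. I'll ease the down force a little.

Emit:
servo_tool(deltas=[{"jaw": 0, "x": 0, "y": 0.0001, "z": -0.0002, "ax": 0, "ay": 0, "az": 0}, {"jaw": 0, "x": 0, "y": 0.0003, "z": -0.0004, "ax": 0, "ay": 0, "az": 0}, {"jaw": 0, "x": 0, "y": 0.0003, "z": -0.0004, "ax": 0, "ay": 0, "az": 0}, {"jaw": 0, "x": 0, "y": 0.0003, "z": -0.0004, "ax": 0, "ay": 0, "az": 0}, {"jaw": 0, "x": 0, "y": 0.0003, "z": -0.0004, "ax": 0, "ay": 0, "az": 0}])

```text
time: 15.25
tcp_pos: [650.2, -31.5, 24.0]
tool_rot: [[-0.096, 0.995, -0.005], [0.995, 0.096, 0.0], [0.001, -0.004, -1.0]]
wrist_force: [-16.7, -2.1, 11.3]
gripper_width: 0.122
```

Run:
```python
from h import *
plan([650.5,-32,24],95.45); print(observe()['moment'],observe()['tool_rot'].round(4))
f=load('w9')
cv2.imwrite('pics/c6.png',cv2.resize(f['image'][190:340,235:475],None,fx=3.3,fy=3.3,interpolation=cv2.INTER_CUBIC))
```

```text
t 15.25 tcp [650.2 -31.5  24. ] F [-16.7  -2.1  11.3] w 0.122 psi 95.49
  shift [-0.0006  0.0003  0.    ] turn [-0.0045 -0.0006  0.0007] rows 0.012673024145168037 0.030598795631243843
[-5.74521310e-01  2.73154408e+00 -2.50107988e-03] [[-9.570e-02  9.954e-01 -4.500e-03]
 [ 9.954e-01  9.570e-02  2.000e-04]
 [ 6.000e-04 -4.500e-03 -1.000e+00]]
```

View pics/c6.png

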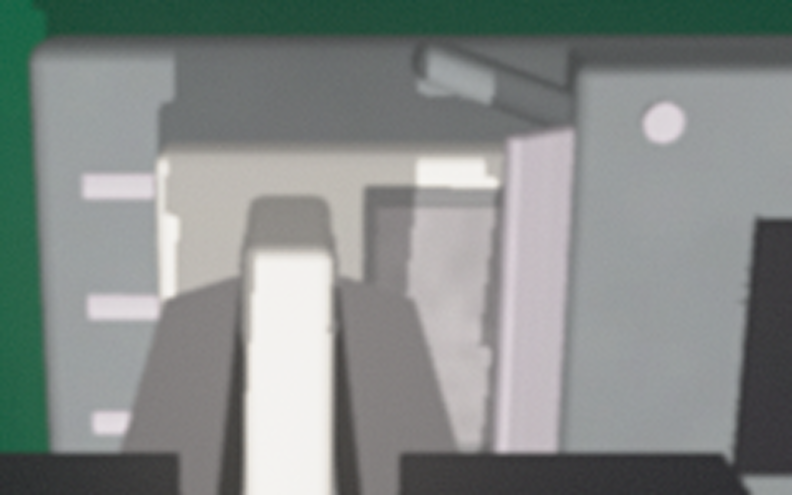

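View pics/top9.png

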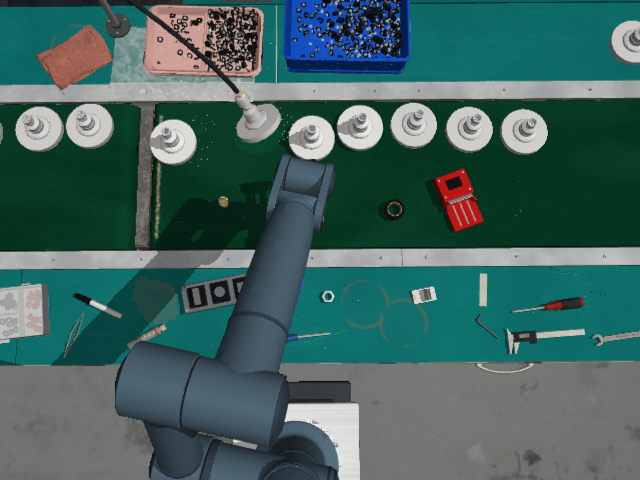

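Run:
```python
from h import *
f=load('w9');R=Rpsi(95.45);o=np.array([690.3,-28.2,0])
g=lambda x,y,h:(R.T@(onplane(f,235+x/3.3,190+y/3.3,h)-o)).round(1)
print('deck edge',g(36,200,12),'tail',g(161,200,21),'lip edge(34)',g(508,200,34),'rib',g(246,330,47.5),g(333,330,47.5))
```

```text
deck edge [ 17.8 -79.4 -12. ] tail [ 20.4 -59.  -21. ] lip edge(34) [ 24.2 -10.  -34. ] rib [ 10.5 -45.6 -47.5] [ 10.5 -34.3 -47.5]
```

Rib centre is 40.0 mm before the lip (should be 40), and the flare (−10.0) and deck edge (−79.4) agree, so the tag is home. Handing in.

```bash
python3 -c "
from h import *
print(close_job())"
```

```text
the job is handed in; nothing more can be done
None
```

The job is done and handed in at about 15.3 s; the interface gave no verdict.

- **Keys:** I pressed round, then square, then bar. Each went down to its stop (tool tip at about 27.5 mm, 18–29 N) and was let up before the next. I judged release only from the arm lifting clear. The round key had one light touch first (1.7 N, about 1 mm of travel, well short of counting as pressed) while I centred the fingers on it.
- **Tag:** I gripped the larger white tag by its rib (opening 11.9 mm on a 12 mm rib), slid its nose under the lip and pushed it in along the deck.
- **Last checks:** An extra 1.5 mm of commanded push moved the tool only 0.1 mm, while the push rose from 11 to 16 N. The camera put the rib 40.0 mm before the lip, as it should be when fully home. The tag was straight to the dock within about 0.1°. It is still gripped at 45 N and held home with about 17 N of push and 11 N down.
- **Disagreements and flaws:**
  - The top and wrist cameras differed by 4–5 mm in y; I used the wrist camera for the grip and insertion, and roughly the midpoint of the two for the keys.
  - The tool leans about 0.25° nose-down under the push.
  - The down force stayed near 11 N after I tried to ease it.
- **Other loose things:** I touched none of them. In the last pictures they looked to be where they started, except where the arm hid them.

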